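# Turn the inspection mirror to show the tag to the bench camera

### The arm

A 6-joint arm with a two-finger parallel gripper is mounted at the origin on the work surface. World frame = base frame: x ahead of the robot, y to its left, z up, the work surface at z = 0. Lengths are in mm, angles in degrees, forces in N, time in s.
With the tool pointing down it reaches from about 350 to 850 mm from the base axis. Payload 8.1 kg.
Tool frame: the origin (TCP) lies midway between the tips of the shut fingers; the grasp point (between the pads) lies 19 mm behind it; z points along the fingers, y is the line along which they close (so a half turn about z gives the same grasp; the last joint's range is limited). The gripper opens to 85 mm and grips with 20 to 120 N. Pads are 22 mm wide; open, the fingers measure 114 mm over their backs; the gripper's body (76 mm by 85 mm) begins 54 mm behind the grasp point. The pads swing forward as they close: fully open they stand 13 mm farther back than shut.
Start: joints at [71.54, 7.471, 85.268, -0, 87.261, -4.893], TCP at [140.733, 583.266, 231.292] pointing down, gripper open.
Joint ranges: [-169.43, 169.43], [-51.17, 129.36], [1.28, 143.12], [-76.62, 256.62], [0, 156.53], [-152.29, 152.29]. Speed limits (degrees/s): [136.94, 136.94, 159.86, 180, 180, 180].

### API

Orientations are given as [roll, pitch, yaw] about the fixed x, y, z axes, in that order (R = Rz(yaw) Ry(pitch) Rx(roll)).
In Python, from bench import r, optics, workorder gives the robot as it stands.
- The arm moves only by the tool nudge_tcp, called after "Call:" by a JSON object that holds its "fn" and its "kwargs", one argument or row to a line. Schema: {"type":"object","properties":{"plan":{"type":"object","properties":{"deltas":{"type":"array","items":{"type":"array","items":{"type":"number"},"minItems":7,"maxItems":7},"minItems":1,"maxItems":8}},"additionalProperties":false,"required":["deltas"]},"grip_n":{"type":"number"},"only":{"type":"string"},"quiet":{"type":"boolean"},"lines":{"type":"string"}},"required":["plan"],"additionalProperties":false}. plan is an object whose key "deltas" holds a list of rows, 1 to 8 of them, each of 7 numbers: a rotation vector rx, ry, rz in degrees, then dx, dy, dz in mm, then the finger opening in mm; each row is the pose to reach, as a shift and turn from the pose commanded when the call began, along the tool's axes at that moment; what a row does not reach only later rows make up. A row lasts 1/8 s, in which the tool goes at most 62.5 mm and 10.7 degrees, less where a joint would pass 70% of its speed; a pose out of reach is approached as far as the arm can. The fingers move at their own pace and stop on an object; grip_n is the grip in N (left out, the last holds). Time passes only in rows, so rows that do not move let the fingers close. The tool returns the time, the measured TCP pose, the force, the opening and the grip force at its end. only (a regular expression) keeps the lines of the reply that match it, lines (a string "A,B") keeps lines A to B, and quiet returns only ok. Input that does not fit is refused with a message, and nothing moves.
- r.sense(): the state, without advancing time (a new reading comes with each control period).
- optics.snapshot(name): name is "scene" or "top" or "wrist"; returns a dict with "pixels" (400x640x3 uint8, blue, green, red), "fx", "fy", "cx", "cy" (pixels), "pose" (4x4, takes a point from camera to world coordinates). Camera axes: x right, y up, looking along -z (the intrinsics and any distortion apply to the point x, -y, -z); pixel columns grow to the right and rows downward; lengths in mm; the calibration is good to about 2 mm. The wrist camera is an equidistant fisheye: a pixel r from the principal point sees the ray r / f radians off the axis. A picture is of the moment at which its call begins. There is no depth.
- workorder.hand_in(): hands the job in; it is judged then, once.
The state is a dict: "time": time; "joint_pos": joint angles; "qd": joint speeds; "joint_efforts": joint torques, N m; "tool_pos": TCP position; "tcp_rot": TCP orientation; "ft_force": force on the tool from outside, world axes, zero at the start; "wrist_torque": the same for the moment, N m; "finger_gap": finger opening in mm; "grip_force": force on a finger pad.
Only numpy, scipy, OpenCV 4.12 (cv2) and the standard library are available. Lean on these libraries where they do the work, as an engineer would, in place of code of your own. Each camera call takes 0.05 s, during which the arm holds its last target. There are 200 camera calls.

### The job

Slide the mirror carriage along its rail until the pointer under the mirror is level with the brass index beside the rail. Then, with the carriage left there, turn the mirror by the bar on top until the camera at the end of the rail sees the square tag (not the round disc) in the middle of the mirror, and finish while still holding the bar so that the spring-loaded mirror stays still at that angle. Do not knock over or shift the tub, the tin or the pot.

Things in the scene. Friction and masses are not known exactly. Their poses are not given: they have to be found in the camera images.
- rail: Fixed aluminium rail, 44 mm wide, 510 mm long, 20 mm high, along its own y axis (y -310 to +200 mm). Origin on the table on the rail's centre line; z up. A black box camera (50 x 70 x 50 mm, top 100 mm above the table) is fixed over its -y end and looks along +y over the centre line, 75 mm above the table.
- lens (a point): Centre of the camera's front lens, on the rail's centre line, 75 mm above the table; it looks along the rail's +y at the mirror. The line of sight from the mirror's axis to the lens is therefore always the rail's -y direction.
- carriage: Grey carriage, 52 mm wide, 135 mm long, top 33 mm above the table. Slides along the rail with about 4 N of friction and stays where it is left; travel 160 mm. It starts farther from the camera than the index. Origin on the mirror's pivot axis at table height, axes as the rail's.
- slide_grip (a point): Centre of the top of the carriage's black upright grip tab: 14 mm thick across the rail, 30 mm along it, rising from 33 to 85 mm above the table, 80 mm from the mirror's axis on the side away from the camera.
- carriage_mark (a point): Tip of the carriage's small steel pointer, on the carriage's rail +x edge, level (along the rail) with the mirror's axis, 32 mm from the rail's centre line, 30 mm above the table.
- index: Fixed brass index block (30 x 24 x 20 mm) with an upright 4 mm blade, 28 mm high, pointing at the rail, on its +x side. Same axes as the rail (y along the rail); origin on the rail's centre line on the table, level with the blade. The carriage is in place when its pointer is level with the blade along the rail's y.
- mirror: Flat mirror plate, 62 wide x 56 high x 6 mm thick, between 47 and 103 mm above the table, on a vertical pivot on the carriage. Origin on the pivot axis at table height, z up; x is the normal of its reflecting face (the face is within 1 mm of the axis). Only the x side reflects. A spring (0.12 N m per rad) turns it back to face the camera, where it starts; it turns 1.35 rad either way.
- handle (a point): Centre of the top of the black bar on top of the mirror by which it is turned: 14 mm thick (along the mirror's x), 40 mm long (along the mirror's y), from 101 to 143 mm above the table, centred on the pivot axis.
- sight: An unseen frame, not an object: origin on the mirror's pivot axis at table height; its x axis is the direction in which the camera's line of sight leaves the mirror after being reflected, z up. It turns twice as far as the mirror.
- square_tag (a point): Centre of the plain steel square tag (44 x 44 x 8 mm) that stands upright in a fixed wooden stand (square foot 64 x 64 mm), 75 mm above the table, 120 to 160 mm to one side of the rail (either side), facing it. Its origin is the centre of the tag. Both faces are alike.
- round_stand: The other wooden stand (round foot, 68 mm diameter), across the rail; it carries a round steel disc (46 mm diameter, 8 mm thick, centre 75 mm above the table). Not the one to show. Origin under the centre of its foot.
- tub: Bystander: white plastic tub, 72 mm diameter, 75 mm high, loose. Origin at the centre of its underside.
- tin: Bystander: square black tin 62 x 62 x 36 mm with a small steel knob on top (46 mm in all), loose. Origin at the centre of its underside.
- pot: Bystander: white ceramic pot, 64 mm diameter, 60 mm high, loose. Origin at the centre of its underside.

How it is judged:
By the outcome, as a careful person would: the job done as asked, in the order asked, and still so for the second after the job is handed in, while the arm keeps its last pose, push and grip.
It also fails if it takes over 45 s, if anything falls off the work surface, if the arm or the gripper's body presses on something with over 40 N, if the wrist force passes 120 N, or if a joint passes its speed limit or range.

## Working session

There is one attempt and no reset: what is moved stays moved. The work goes in short steps, Python scripts to look and compute and a tool call to move; the robot and the scene stay as the last step left them, time stands still between calls to the robot, and variables do not carry over. Pictures are saved under pics/ and viewed, at most 10 in all, crops included, and the job is handed in when it is done.

```bash
ls; mkdir -p pics; python3 - <<'E'
from bench import r,optics
import cv2
for n in("scene","top"):
    s=optics.snapshot(n);cv2.imwrite(f"pics/{n}0.png",s["pixels"]);print(n,{k:v for k,v in s.items() if k!="pixels"})
print(r.sense())
E
```

```text
pics
scene {'fx': 504.4159810720605, 'fy': 504.4159810720605, 'cx': 315.8232311788163, 'cy': 204.4795987910378, 'pose': array([[-6.27460717e-01, -5.30527539e-01,  5.69941733e-01,
         1.21251308e+03],
       [ 7.78539109e-01, -4.15203683e-01,  4.70619547e-01,
         4.98019618e+02],
       [-1.30347238e-02,  7.39017207e-01,  6.73560438e-01,
         9.04578016e+02],
       [ 0.00000000e+00,  0.00000000e+00,  0.00000000e+00,
         1.00000000e+00]])}
top {'fx': 379.29544130717295, 'fy': 379.29544130717295, 'cx': 323.64063368334683, 'cy': 193.1640379224587, 'pose': array([[ 2.99409228e-02,  9.97374671e-01, -6.59341019e-02,
         4.48502824e+02],
       [-9.98962978e-01,  3.21217047e-02,  3.22670850e-02,
        -1.45118942e+01],
       [ 3.43002890e-02,  6.48996205e-02,  9.97302125e-01,
         1.16424679e+03],
       [ 0.00000000e+00,  0.00000000e+00,  0.00000000e+00,
         1.00000000e+00]])}
{'time': 0.1, 'joint_pos': array([ 7.15389619e+01,  7.51373797e+00,  8.53232687e+01,  3.24704481e-04,
        8.72625076e+01, -4.89151175e+00]), 'qd': array([ 0.0253063 , -0.05983682, -0.15869819, -0.007812  ,  0.05522624,
        0.08954052]), 'joint_efforts': array([ 1.30452918e-03, -5.70952463e+01, -5.01942050e+01, -1.43198117e-04,
        7.87998433e-03,  2.48701667e-05]), 'tool_pos': array([140.57501226, 582.78009513, 230.31631989]), 'tcp_rot': array([-1.79900876e+02, -8.80863340e-03,  1.66430450e+02]), 'ft_force': array([0.99743415, 0.50570141, 0.14880605]), 'wrist_torque': array([0.02438153, 0.02981791, 0.00063458]), 'grip_force': 0.0, 'finger_gap': 85.29649852807098}
```

View pics/scene0.png

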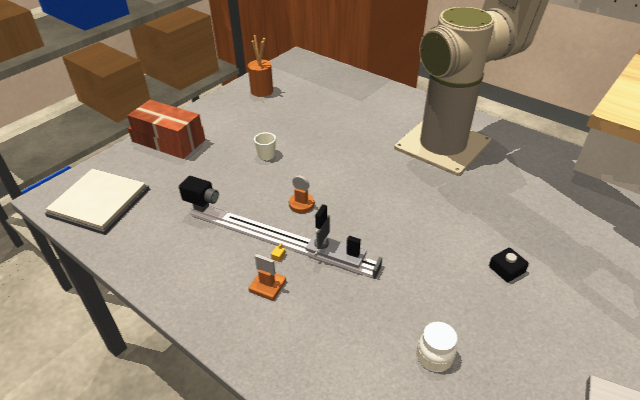

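View pics/top0.png

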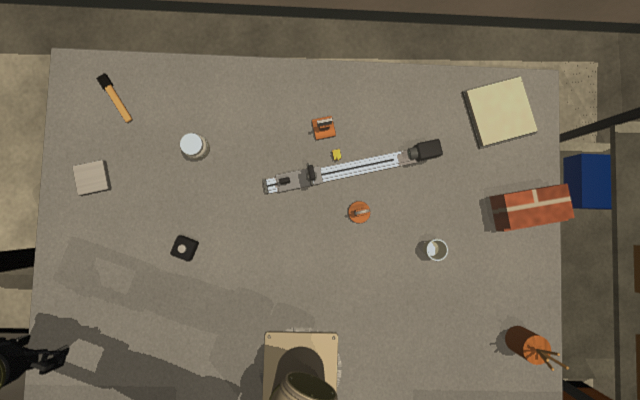

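The scene view shows the rail from the camera at (197,190) to its end at (378,267). The mirror is at (321,225), the grip tab at (353,245), the brass index at (278,252) and the square tag at (265,265). The disc is at (300,185). In the top view the mirror is at (311,172), the tab at (285,181), the index at (336,154), the tag at (323,123) and the disc at (358,212). The tub, tin and pot are all well clear.

```bash
cat > h.py <<'E'
import numpy as np,cv2
def ray(s,u,v,fish=False):
    x=(u-s["cx"])/s["fx"];y=(v-s["cy"])/s["fy"]
    if fish:
        t=np.hypot(x,y);k=np.sin(t)/t if t>1e-9 else 1;d=np.array([x*k,-y*k,-np.cos(t)])
    else:d=np.array([x,-y,-1.])
    P=s["pose"];d=P[:3,:3]@d;return P[:3,3],d/np.linalg.norm(d)
def plane(s,u,v,z,fish=False):
    o,d=ray(s,u,v,fish);return o+d*(z-o[2])/d[2]
def proj(s,p,fish=False):
    P=s["pose"];c=P[:3,:3].T@(np.asarray(p,float)-P[:3,3]);x,y,z=c[0],-c[1],-c[2]
    if fish:
        q=np.hypot(x,y);t=np.arctan2(q,z);x,y=(x/q*t,y/q*t)
    else:x,y=x/z,y/z
    return np.array([s["fx"]*x+s["cx"],s["fy"]*y+s["cy"]])
E
python3 - <<'E'
from h import *
from bench import optics
s=optics.snapshot("top");c=optics.snapshot("scene")
A=lambda u,v,z:print(u,v,plane(s,u,v,z).round(0)[:2])
for a in((285,181,85),(311,172,143),(336,154,15),(323,123,97),(358,212,50),(193,146,75),(185,248,36),(437,250,60),(265,185,20),(402,156,20),(425,150,100)):A(*a)
a=cv2.resize(s["pixels"][105:230,250:450],(800,500),interpolation=cv2.INTER_CUBIC)
cv2.imwrite("pics/t1.png",a)
w=optics.snapshot("wrist");print({k:v for k,v in w.items() if k!="pixels"});cv2.imwrite("pics/w0.png",w["pixels"])
E
```

```text
285 181 [551.  62.]
311 172 [572. -12.]
336 154 [646. -86.]
323 123 [720. -41.]
358 212 [ 470. -153.]
193 146 [644. 329.]
185 248 [350. 349.]
437 250 [ 366. -386.]
265 185 [543. 126.]
402 156 [ 646. -288.]
425 150 [ 652. -335.]
{'fx': 309.70691628693146, 'fy': 309.70691628693146, 'cx': 318.4932626164465, 'cy': 198.89600442078083, 'pose': array([[ 2.35462019e-01, -9.28689087e-01, -2.86520884e-01,
         6.63713785e+01],
       [ 9.71878636e-01,  2.24058318e-01,  7.24554210e-02,
         6.00607243e+02],
       [-3.09117139e-03, -2.95524026e-01,  9.55330307e-01,
         3.72755055e+02],
       [ 0.00000000e+00,  0.00000000e+00,  0.00000000e+00,
         1.00000000e+00]])}
```

View pics/t1.png

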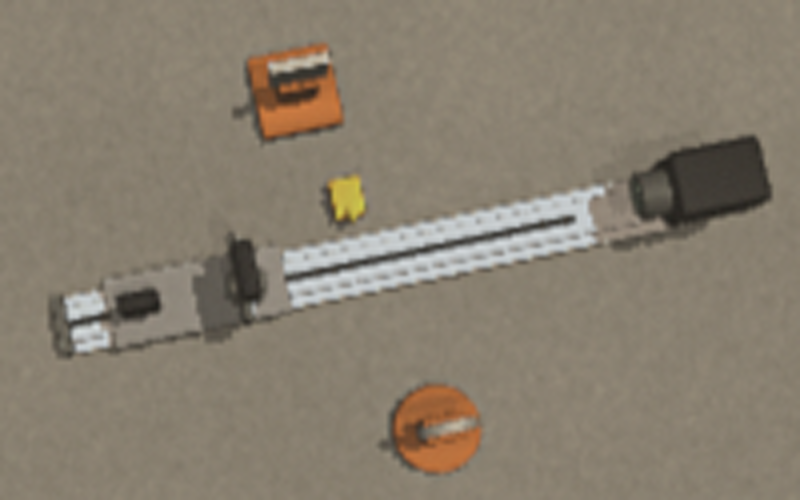

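The enlarged top view agrees: rail yaw is about 14°, the mirror faces the camera, and the index is about 90 mm closer to the camera, on the same side as the tag. Next I'll move the wrist camera over the rail.

```bash
cat >> h.py <<'E'
from scipy.spatial.transform import Rotation as Ro
def to(x,y,z,yaw):
    from bench import r
    s=r.sense();R=Ro.from_euler("xyz",s["tcp_rot"],degrees=True);T=Ro.from_euler("xyz",[180,0,yaw],degrees=True)
    print("rot",(R.inv()*T).as_rotvec(degrees=True).round(2),"d",R.inv().apply(np.array([x,y,z])-s["tool_pos"]).round(1))
E
```

Call:
{"fn": "nudge_tcp", "kwargs": {
  "plan": {"deltas":[[0,0,10,-37,-30,0,85],[0,0,20,-74,-61,0,85],[0,0,30,-111,-92,0,85],[0,0,40,-148,-122,0,85],[0,0,50,-185,-153,0,85],[0,0,60,-222,-183,0,85],[0,0,62.4,-259,-214,0,85],[0,0,62.4,-295,-244,0,85]]}
}}

```text
time: 1.25
tool_pos: [371.0, 275.5, 231.4]
tcp_rot: [180.0, -0.0, 104.0]
ft_force: [0.5, 0.1, 0.3]
finger_gap: 84.8
grip_force: 0.0
```

```bash
python3 -c "
from h import to
to(600,-30,240,104)"
```

```text
rot [ 0.03 -0.01 -0.01] d [-351.8  148.3   -8.6]
```

Call:
{"fn": "nudge_tcp", "kwargs": {
  "plan": {"deltas":[[0,0,0,-50,21,-8,85],[0,0,0,-100,42,-8,85],[0,0,0,-150,63,-8,85],[0,0,0,-200,84,-8,85],[0,0,0,-250,105,-8,85],[0,0,0,-300,126,-8,85],[0,0,0,-352,148,-8,85],[0,0,0,-352,148,-8,85]]}
}}

```text
time: 2.25
tool_pos: [600.2, -32.2, 238.0]
tcp_rot: [-179.9, 0.0, 103.8]
ft_force: [-0.0, 1.0, -0.3]
finger_gap: 84.8
grip_force: 0.0
```

```bash
python3 - <<'E'
from h import *
from bench import r,optics
w=optics.snapshot("wrist");cv2.imwrite("pics/w1.png",w["pixels"]);print(r.sense()["tool_pos"],w["pose"])
E
```

```text
[599.41057134 -30.25209237 238.28473333] [[ 9.71350092e-01 -2.27822822e-01 -6.76443646e-02  5.81663911e+02]
 [ 2.37628508e-01  9.26979710e-01  2.90243536e-01  4.12272231e+01]
 [-3.41914793e-03 -2.98002315e-01  9.54559024e-01  3.80073163e+02]
 [ 0.00000000e+00  0.00000000e+00  0.00000000e+00  1.00000000e+00]]
```

View pics/w1.png

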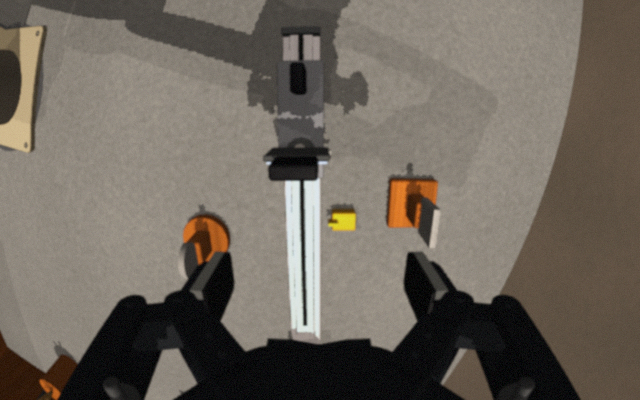

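The wrist view shows the tab at (298,77), the bar at (295,168), the index at (342,220) with its blade towards the rail at about (331,222), the tag at (430,222) and the disc at (190,260). I'll enlarge it to get sub-pixel features.

```bash
python3 - <<'E'
from h import *
from bench import optics
w=optics.snapshot("wrist");im=w["pixels"]
cv2.imwrite("pics/w1c.png",cv2.resize(im[20:245,255:455],None,fx=2.65,fy=2.65,interpolation=cv2.INTER_CUBIC))
hsv=cv2.cvtColor(im,cv2.COLOR_BGR2HSV)
y=cv2.inRange(hsv,(20,120,100),(35,255,255));ys,xs=np.nonzero(y);print("yel",xs.min(),xs.max(),ys.min(),ys.max(),xs.mean(),ys.mean())
for u in range(xs.min(),xs.max()+1):
    v=ys[xs==u];print(u,v.min(),v.max(),end="; ")
b=cv2.inRange(im,(0,0,0),(38,38,38));g=b[45:110,280:315]
m=cv2.moments(g,True);print("\ntab",m["m10"]/m["m00"]+280,m["m01"]/m["m00"]+45,m["m00"])
# rail bright edges
W=[]
br=(im.min(2)>150)
L=[];Rr=[]
for v in range(190,325,15):
    x=np.nonzero(br[v,270:335])[0]+270
    a,c=plane(w,x.min()-.5,v,20,True),plane(w,x.max()+.5,v,20,True);W.append((a+c)/2);print(v,x.min(),x.max(),np.linalg.norm(a-c).round(1))
W=np.array(W)[:,:2];l=cv2.fitLine(W.astype(np.float32),cv2.DIST_L2,0,.01,.01).ravel();print(l,np.degrees(np.arctan2(l[1],l[0])))
E
```

```text
yel 328 355 214 231 343.110599078341 222.72350230414747
328 225 226; 329 224 227; 330 224 227; 331 224 228; 332 216 230; 333 215 231; 334 214 231; 335 214 231; 336 215 231; 337 214 231; 338 214 231; 339 214 231; 340 214 231; 341 214 231; 342 214 231; 343 214 231; 344 214 231; 345 214 231; 346 214 231; 347 214 231; 348 214 231; 349 214 231; 350 214 231; 351 215 231; 352 215 231; 353 214 231; 354 215 231; 355 215 230; 
tab 298.58349328214973 77.62380038387715 521.0
190 285 320 43.7
205 286 320 43.1
220 286 320 43.8
235 287 320 43.4
250 287 320 44.3
265 288 320 44.0
280 289 320 43.7
295 289 320 44.9
310 290 320 44.9
[ 2.3754315e-01 -9.7137702e-01  6.0511041e+02 -1.4197952e+02] -76.258415
```

View pics/w1c.png

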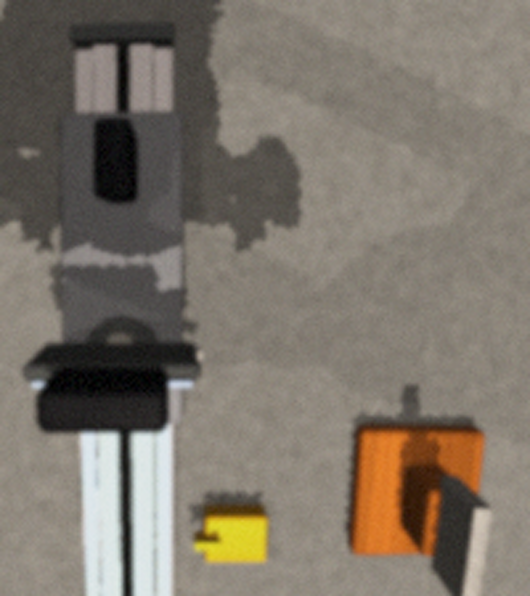

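The crop shows the tab's top at about (298,78) in the full frame. The blade tip is at (328–331, 225.5). The pointer is barely visible beside the mirror at about (330,155). The tag is seen edge-on, with its top edge running from about (422,200) to (439,212).

```bash
cat >> h.py <<'E'
YAW=13.74;RX=np.array([np.cos(np.radians(YAW)),np.sin(np.radians(YAW))]);RY=np.array([-RX[1],RX[0]]);C0=np.array([605.11,-141.98])
def rf(p): q=np.asarray(p)[:2]-C0;return np.round([q@RX,q@RY],1)
def wf(a,b): return C0+a*RX+b*RY
E
python3 - <<'E'
from h import *
from bench import optics
w=optics.snapshot("wrist");t=optics.snapshot("top");c=optics.snapshot("scene")
f=lambda n,u,v,z:print(n,rf(plane(w,u,v,z,True)))
f("blade",330,225.5,28);f("tab",298.6,77.6,85);f("pointer",330,155,30)
im=w["pixels"];b=cv2.inRange(im,(0,0,0),(38,38,38))
n,lab,st,ce=cv2.connectedComponentsWithStats(b[45:200,260:335]);print(st[1:],ce[1:]+[260,45])
for (u,v,z) in ((289.7,0,0),): pass
# tab bbox
ys,xs=np.nonzero(b[45:110,280:315]);print("tabbox",xs.min()+280,xs.max()+280,ys.min()+45,ys.max()+45)
# top-view & scene-view: tab, index
for s,nm in((t,"top"),(c,"scene")):
    im=s["pixels"];hsv=cv2.cvtColor(im,cv2.COLOR_BGR2HSV)
    y=cv2.inRange(hsv,(20,120,100),(35,255,255));n,l,st,ce=cv2.connectedComponentsWithStats(y)
    i=1+st[1:,4].argmax();print(nm,"idx",rf(plane(s,*ce[i],20)),ce[i],st[i])
    o=cv2.inRange(hsv,(5,150,120),(16,255,255));n,l,st,ce=cv2.connectedComponentsWithStats(o)
    for i in range(1,n):
        if st[i,4]>60:print(" or",st[i],ce[i],rf(plane(s,*ce[i],10)))
    # predict
    print(" pred tab",[proj(s,[*wf(0,rf(plane(w,298.6,77.6,85,True))[1]),85]).round(1)])
E
```

```text
blade [33.6 42.8]
tab [  0.5 213.6]
pointer [ 32.3 130.3]
[[  40    0    3   18   54]
 [  31   21   16   32  473]
 [   9  104   59   51 1363]
 [  42  133    1    1    1]
 [  49  133    1    1    1]
 [  42  135    1    1    1]
 [  46  137    1    1    1]
 [  48  136    2    2    2]
 [  51  136    1    1    1]
 [  53  136    1    1    1]] [[301.          53.5       ]
 [298.38900634  81.50528541]
 [294.74761555 165.04548789]
 [302.         178.        ]
 [309.         178.        ]
 [302.         180.        ]
 [306.         182.        ]
 [308.5        181.5       ]
 [311.         181.        ]
 [313.         181.        ]]
tabbox 291 306 45 97
top idx [45.2 41.9] [337.56410256 155.97435897] [334 152   7   8  39]
 or [537 184  32  17 361] [552.75623269 192.05540166] [-200.5 -593.3]
 or [504 190  30  17 346] [518.42196532 197.78612717] [-195.3 -482.3]
 or [ 504  201   70   30 1123] [540.23419412 215.12822796] [-261.9 -536.7]
 or [356 202  13   9  85] [360.82352941 205.83529412] [-118.     3.5]
 or [354 212  16  11 113] [361.31858407 217.44247788] [-152.8    9.6]
 or [523 335  28  16 289
[... 190 characters left out ...]
58241758] [271 243  14  14  91]
 or [  0   0  29  20 336] [9.66369048 9.16071429] [ -779.5 -1829.6]
 or [145   7  65  26 783] [176.37931034  19.66155811] [ -990.3 -1032.3]
 or [247  35  24  38 350] [258.24857143  58.27428571] [-811.  -510.2]
 or [  63   42   77   35 1351] [100.68393782  59.13915618] [ -557.8 -1071.3]
 or [139  99  60  23 536] [168.67350746 110.28731343] [-361.9 -595.3]
 or [127 109  32  14 212] [142.46226415 115.71226415] [-299.4 -654. ]
 or [156 119  30  13 199] [170.79899497 124.84422111] [-293.5 -534.7]
 or [289 189  25  21 300] [300.7        200.53333333] [-139.3    6.8]
 or [249 270  37  29 531] [266.76836158 284.41242938] [145.   62.8]
 pred tab [array([354.6, 238.8])]
```

```bash
python3 - <<'E'
from h import *
from bench import optics
w=optics.snapshot("wrist")
p=rf(plane(w,298.4,81.5,85,True));print(p)
x,y=wf(0.3,p[1]);print(x,y);to(x,y,43,103.74)
E
```

```text
[  0.3 211.2]
555.237960350517 63.24745835097312
rot [0.03 0.   0.38] d [ 98.7 -20.3 196.7]
```

Call:
{"fn": "nudge_tcp", "kwargs": {
  "plan": {"deltas":[[0,0,0.4,50,-10,0,85],[0,0,0.4,99,-20,20,85],[0,0,0.4,99,-20,70,85],[0,0,0.4,99,-20,120,85],[0,0,0.4,99,-20,165,85],[0,0,0.4,99,-20,197,85],[0,0,0.4,99,-20,197,85]]}
}}

```text
time: 3.42
tool_pos: [552.7, 63.3, 39.7]
tcp_rot: [-179.7, -0.1, 103.7]
ft_force: [0.2, 0.8, 0.6]
finger_gap: 84.8
grip_force: 0.0
```

```bash
python3 - <<'E'
from h import *
from bench import optics,r
print(rf(r.sense()["tool_pos"]),r.sense()["tcp_rot"])
to(*wf(0.3,211),43,103.74)
E
```

```text
[ -2.1 211.8] [-1.79683506e+02 -7.48261979e-02  1.03706334e+02]
rot [-0.32 -0.07 -0.03] d [-0.8  2.4 -3.3]
```

Call:
{"fn": "nudge_tcp", "kwargs": {
  "plan": {"deltas":[[0,0,0,-0.8,2,-3,85],[0,0,0,-0.8,2,-3,40],[0,0,0,-0.8,2,-3,8],[0,0,0,-0.8,2,-3,8],[0,0,0,-0.8,2,-3,8],[0,0,0,-0.8,2,-3,8]]},
  "grip_n": 40
}}

```text
time: 4.18
tool_pos: [555.7, 61.6, 45.4]
tcp_rot: [-179.7, -0.0, 103.6]
ft_force: [-15.2, -4.6, 13.4]
finger_gap: 13.2
grip_force: 41.3
```

```bash
python3 -c "
from h import *
from bench import r
for i in range(2):print(rf(r.sense()['tool_pos']),r.sense()['tool_pos'])"
```

```text
[  0.4 209.5] [555.69800193  61.59615603  45.42535208]
[  0.4 209.5] [555.69800193  61.59615603  45.42535208]
```

Call:
{"fn": "nudge_tcp", "kwargs": {
  "plan": {"deltas":[[0,0,0,-10,-1,-1,8],[0,0,0,-25,-1,-1,8],[0,0,0,-40,-1,-1,8],[0,0,0,-55,-1,-1,8],[0,0,0,-70,-1,-1,8],[0,0,0,-80,-1,-1,8],[0,0,0,-80,-1,-1,8],[0,0,0,-80,-1,-1,8]]}
}}

```text
time: 5.18
tool_pos: [574.9, -16.6, 45.6]
tcp_rot: [-179.9, 0.0, 103.6]
ft_force: [-3.8, -5.1, -2.6]
finger_gap: 13.5
grip_force: 39.8
```

```bash
python3 - <<'E'
from h import *
from bench import r,optics
print(rf(r.sense()['tool_pos']))
w=optics.snapshot("wrist");im=w["pixels"]
pb=proj(w,[*wf(34,42.8),28],True);pp=proj(w,[*wf(32,50),30],True);print(pb,pp)
u,v=map(int,pb);u0,v0=max(u-75,0),max(v-60,0);print(u0,v0)
cv2.imwrite("pics/w2.png",cv2.resize(im[v0:v0+120,u0:u0+150],None,fx=5,fy=5,interpolation=cv2.INTER_CUBIC))
c=optics.snapshot("scene");pb=proj(c,[*wf(34,42.8),28]);u0,v0=(pb-[40,35]).astype(int);print(u0,v0)
cv2.imwrite("pics/s2.png",cv2.resize(c["pixels"][v0:v0+60,u0:u0+80],None,fx=10,fy=10,interpolation=cv2.INTER_CUBIC))
E
```

```text
[  0.5 129. ]
[367.65708785 349.31080752] [366.05718572 344.32956867]
292 289
241 208
```

View pics/w2.png

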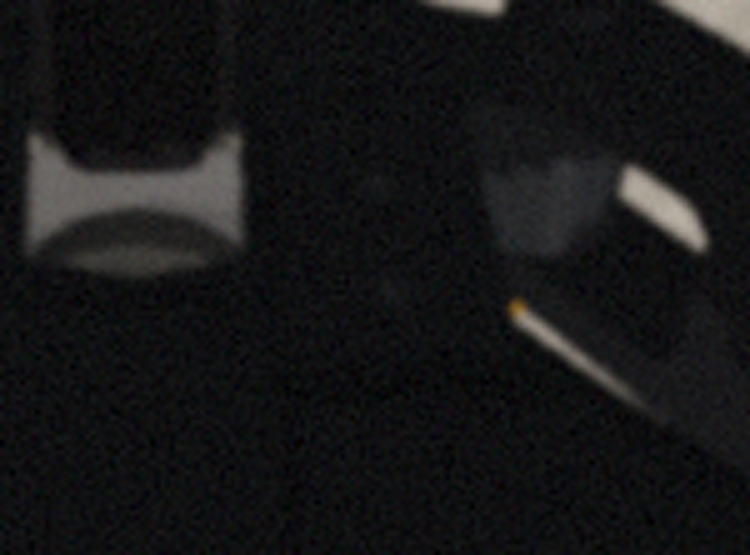

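View pics/s2.png

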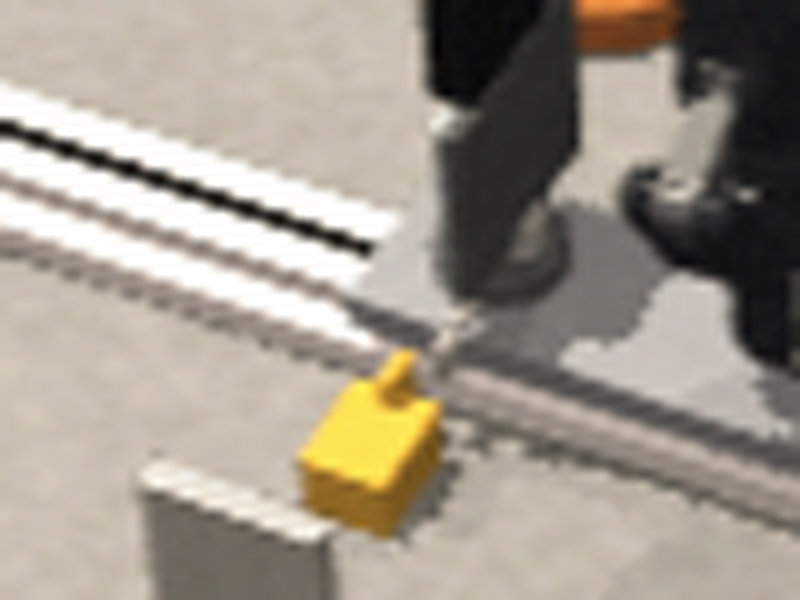

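The scene crop shows the blade tip's top at crop (402,355) and the steel pointer tip at about (440,347). The pointer still needs a few millimetres towards the camera. The wrist view is blocked by the gripper.

```bash
python3 - <<'E'
from h import *
from bench import r,optics
c=optics.snapshot("scene")
def q(u,v,z):
    p=plane(c,241+(u+.5)/10-.5,208+(v+.5)/10-.5,z);d=p[:2]-C0;return (d@RX).round(1),(d@RY).round(1)
print("blade tip top",q(402,355,28),"base of blade",q(388,388,28),"pointer",q(438,348,30),q(445,340,30),q(475,318,30))
for y in (44,46,48,50):print(y,(proj(c,[*wf(32,y),30])-[241,208])*10,)
print((proj(c,[*wf(34,42.8),28])-[241,208])*10)
E
```

```text
blade tip top (np.float64(34.0), np.float64(40.4)) base of blade (np.float64(44.9), np.float64(42.4)) pointer (np.float64(30.1), np.float64(48.1)) (np.float64(27.1), np.float64(48.4)) (np.float64(17.7), np.float64(51.6))
44 [414.34928651 343.64041595]
46 [421.77868515 346.1741692 ]
48 [429.21605444 348.71064078]
50 [436.66140722 351.24983509]
[406.44421463 353.47739088]
```

Call:
{"fn": "nudge_tcp", "kwargs": {
  "plan": {"deltas":[[0,0,0,-4,0,0,8],[0,0,0,-7.5,0,0,8],[0,0,0,-7.5,0,0,8],[0,0,0,-7.5,0,0,8]]}
}}

```text
time: 5.82
tool_pos: [576.4, -22.7, 45.5]
tcp_rot: [-179.9, -0.1, 103.6]
ft_force: [-5.1, 0.5, -1.8]
finger_gap: 13.6
grip_force: 40.0
```

Call:
{"fn": "nudge_tcp", "kwargs": {
  "plan": {"deltas":[[0,0,0,0,0,0,40],[0,0,0,0,0,0,85],[0,0,0,0,0,0,85],[0,0,0,0,0,-50,85],[0,0,0,0,0,-100,85],[0,0,0,-20,0,-150,85],[0,0,0,-50,0,-200,85],[0,0,0,-50,0,-200,85]]}
}}

```text
time: 6.82
tool_pos: [592.5, -74.1, 252.7]
tcp_rot: [179.5, 0.3, 103.5]
ft_force: [0.7, -0.3, -0.5]
finger_gap: 85.0
grip_force: 0.0
```

```bash
python3 - <<'E'
from h import *
from bench import r,optics
print(rf(r.sense()['tool_pos']))
w=optics.snapshot("wrist");im=w["pixels"]
pb=proj(w,[*wf(34,42.8),28],True);print(pb)
u,v=map(int,pb);u0,v0=max(u-60,0),max(v-45,0);print(u0,v0)
cv2.imwrite("pics/w3.png",cv2.resize(im[v0:v0+90,u0:u0+120],None,fx=6,fy=6,interpolation=cv2.INTER_CUBIC))
cv2.imwrite("pics/w3full.png",im)
c=optics.snapshot("scene");cv2.imwrite("pics/s3.png",cv2.resize(c["pixels"][208:268,241:321],None,fx=10,fy=10,interpolation=cv2.INTER_CUBIC))
E
```

```text
[ 3.9 68.9]
[342.4973728  187.97329458]
282 142
```

View pics/w3.png

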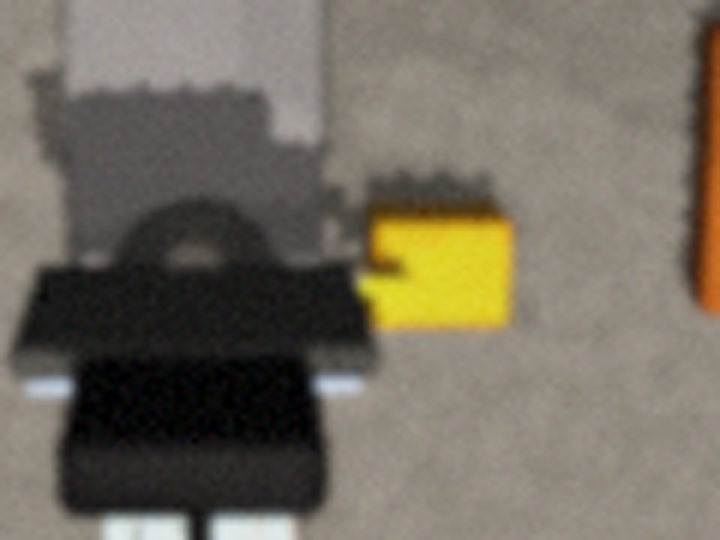

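View pics/s3.png

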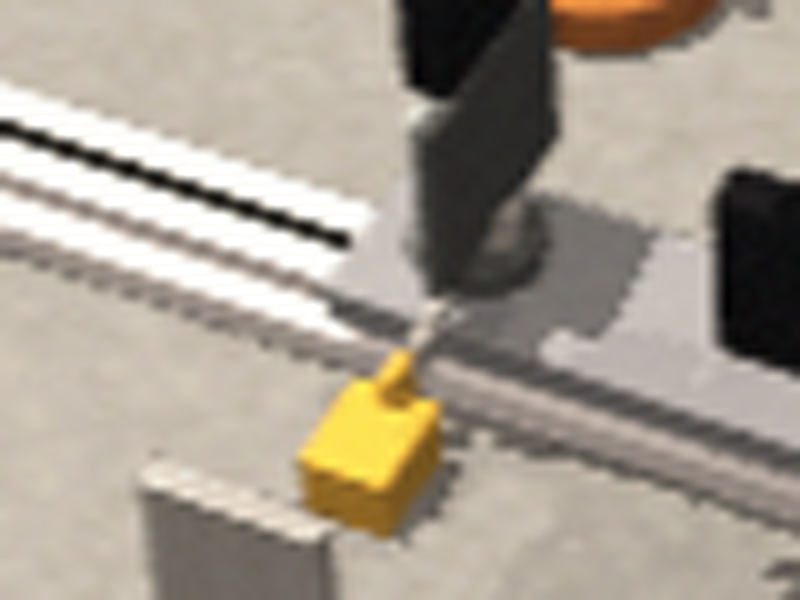

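The scene crop now has the blade tip at (402,355) and the pointer at about (418,340), so it is close, with perhaps 2 mm left. In the wrist crop the mirror hides the pointer. I'll measure from the tab's mask and from a better viewpoint.

```bash
cat >> h.py <<'E'
def tab(w,y):
    im=w["pixels"];c=proj(w,[*wf(0.3,y),85],True).astype(int);a,b=max(c[0]-30,0),max(c[1]-30,0)
    n,l,st,ce=cv2.connectedComponentsWithStats(cv2.inRange(im[b:b+60,a:a+60],(0,0,0),(38,38,38)))
    i=1+st[1:,4].argmax();p=ce[i]+[a,b];print("tab",p.round(1),st[i],rf(plane(w,*p,85,True)))
def blade(w):
    im=w["pixels"];y=cv2.inRange(cv2.cvtColor(im,cv2.COLOR_BGR2HSV),(20,120,100),(35,255,255));n,l,st,ce=cv2.connectedComponentsWithStats(y);i=1+st[1:,4].argmax()
    ys,xs=np.nonzero(l==i)
    for u in range(xs.min(),xs.min()+8):
        v=ys[xs==u]
        if len(v):print(u,v.min(),v.max(),rf(plane(w,u,v.mean(),28,True)),end="; ")
    print()
E
python3 - <<'E'
from h import *
from bench import optics
w=optics.snapshot("wrist");tab(w,125);blade(w);to(*wf(75,-60),235,103.74)
E
```

```text
tab [316.6 126.8] [ 24  16  12  29 320] [ -0.9 126. ]
345 194 195 [32.9 39.9]; 346 192 196 [34.1 40.6]; 347 186 200 [35.3 41.8]; 348 183 200 [36.5 43.7]; 349 183 200 [37.7 43.7]; 350 182 200 [38.9 44.4]; 351 182 200 [40.1 44.4]; 352 182 200 [41.4 44.4]; 
rot [-0.05 -0.03 -0.13] d [-132.1   74.2   10.3]
```

Call:
{"fn": "nudge_tcp", "kwargs": {
  "plan": {"deltas":[[0,0,0,-45,25,4,85],[0,0,0,-90,50,8,85],[0,0,0,-132,74,10,85],[0,0,0,-132,74,10,85],[0,0,0,-132,74,10,85]]}
}}

```text
time: 7.6
tool_pos: [691.5, -181.5, 233.9]
tcp_rot: [-179.8, -0.1, 103.7]
ft_force: [-1.1, 0.9, -0.2]
finger_gap: 85.3
grip_force: 0.0
```

```bash
python3 - <<'E'
from h import *
from bench import r,optics
w=optics.snapshot("wrist");im=w["pixels"];blade(w)
pb=proj(w,[*wf(34,42.8),28],True);u0,v0=int(pb[0])-40,int(pb[1])-30;print(pb,u0,v0)
cv2.imwrite("pics/w4.png",cv2.resize(im[v0:v0+60,u0:u0+80],None,fx=10,fy=10,interpolation=cv2.INTER_CUBIC))
E
```

```text
284 86 86 [34.6 39.5]; 285 85 85 [35.8 40.6]; 286 86 86 [36.9 39.4]; 287 85 85 [38.  40.5]; 288 78 94 [39.1 40.5]; 289 79 93 [40.2 39.3]; 290 76 93 [41.3 42.1]; 291 77 92 [42.5 41.9]; 
[283.4051119   83.08916948] 243 53
```

View pics/w4.png

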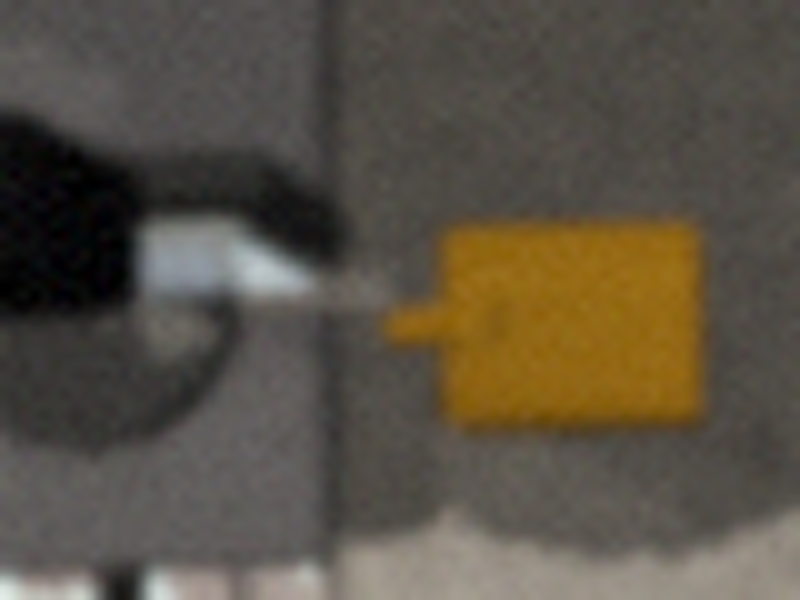

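The pointer tip is at crop (390,292) and the blade tip is centred at (390,325). That puts the pointer about 3.3 px to the far side.

```bash
python3 - <<'E'
from h import *
from bench import optics
w=optics.snapshot("wrist")
q=lambda u,v,z:rf(plane(w,243+(u+.5)/10-.5,53+(v+.5)/10-.5,z,True))
print("pointer",q(390,292,30),q(340,290,30),"blade",q(395,325,28),q(430,322,28),"tab at",q(0,0,30))
g=w["pixels"].astype(int)
for u in(278,279,280,281,282): print(u,g[78:90,u].sum(1)//3)
for u in(283,284,285): print(u,g[78:92,u,2]-g[78:92,u,0])
im=w["pixels"];p=proj(w,[*wf(0.3,125),85],True);print(p)
to(*wf(0.3,125),43,103.74)
E
```

```text
pointer [32.5 44.3] [26.9 44.7] blade [32.8 40.7] [36.7 40.9] tab at [-11.6  80.4]
278 [ 72  74  89 103  98  93  77  72  77  75  72  76]
279 [ 78  82  85  98 100  90  73  73  77  74  78  74]
280 [ 77  79  87  99 101  91  84  79  77  79  75  72]
281 [77 78 87 93 96 89 83 88 84 75 72 76]
282 [74 75 75 79 77 82 91 87 80 73 74 72]
283 [ 10   8   7   8  16  54  94 116 104  59  21   7  14  10]
284 [  7  11   9  13  24  57 106 119 107  62  20   8   6   9]
285 [ 21  15  13  19  27  68 104 121 104  60  26  16  18  19]
[ 2.41703996e+02 -1.04835118e-01]
rot [-0.02 -0.03 -0.04] d [183.6 -74.8 193.3]
```

Call:
{"fn": "nudge_tcp", "kwargs": {
  "plan": {"deltas":[[0,0,0,50,-20,0,85],[0,0,0,100,-40,0,85],[0,0,0,150,-61,0,85],[0,0,0,184,-75,20,85],[0,0,0,184,-75,75,85],[0,0,0,184,-75,130,85],[0,0,0,184,-75,190,85],[0,0,0,184,-75,190,85]]}
}}

```text
time: 8.7
tool_pos: [570.8, -19.9, 41.6]
tcp_rot: [-179.5, -0.2, 103.7]
ft_force: [-0.2, 0.3, 0.8]
finger_gap: 84.9
grip_force: 0.0
```

Call:
{"fn": "nudge_tcp", "kwargs": {
  "plan": {"deltas":[[0,0,0,0,0,0,40],[0,0,0,0,0,0,8],[0,0,0,0,0,0,8],[0,0,0,0,0,0,8],[0,0,0,0,0,0,8]]},
  "grip_n": 60
}}

```text
time: 9.32
tool_pos: [576.3, -21.8, 47.8]
tcp_rot: [180.0, 0.0, 103.6]
ft_force: [-6.7, -0.9, 10.7]
finger_gap: 13.5
grip_force: 59.6
```

```bash
python3 - <<'E'
from h import *
from bench import r
d=r.sense()["tool_pos"][:2]-C0;print(d@RX,d@RY)
E
```

```text
0.5544291888311248 123.63003403605131
```

Call:
{"fn": "nudge_tcp", "kwargs": {
  "plan": {"deltas":[[0,0,0,-2,0,-2,8],[0,0,0,-4,0,-2,8],[0,0,0,-4,0,-2,8],[0,0,0,-4,0,-2,8],[0,0,0,-4,0,-2,8]]}
}}

```text
time: 9.95
tool_pos: [577.0, -25.0, 48.0]
tcp_rot: [-180.0, -0.0, 103.6]
ft_force: [2.6, 4.5, -5.1]
finger_gap: 13.3
grip_force: 59.6
```

```bash
python3 - <<'E'
from h import *
from bench import r,optics
for i in range(4):
    d=r.sense()["tool_pos"][:2]-C0;print(d@RX,d@RY,r.sense()["ft_force"]@[*RY,0]);optics.snapshot("top")
E
```

```text
0.4513690880949708 120.31257209119617 3.7202240649242424
0.44697112709979653 120.30869870416855 4.139070716476056
0.4521568819497531 120.31411570603748 3.19059835122418
0.4621685636327203 120.27921924327971 4.0402190649631065
```

Call:
{"fn": "nudge_tcp", "kwargs": {
  "plan": {"deltas":[[0,0,0,-0.3,0,0,8],[0,0,0,-0.3,0,0,8],[0,0,0,-0.3,0,0,8],[0,0,0,-0.3,0,0,45],[0,0,0,-0.3,0,0,85],[0,0,0,-0.3,0,0,85],[0,0,0,-0.3,0,-50,85],[0,0,0,-0.3,0,-100,85]]}
}}

```text
time: 11.15
tool_pos: [576.4, -25.7, 148.9]
tcp_rot: [-179.9, -0.0, 103.6]
ft_force: [0.6, 0.1, 0.2]
finger_gap: 84.9
grip_force: 0.0
```

```bash
python3 -c "
from h import *
to(*wf(75,-60),235,103.74)"
```

```text
rot [-0.1  -0.02 -0.12] d [-179.5   75.5  -86.3]
```

Call:
{"fn": "nudge_tcp", "kwargs": {
  "plan": {"deltas":[[0,0,0,0,0,-50,85],[0,0,0,-40,15,-86,85],[0,0,0,-90,40,-86,85],[0,0,0,-140,60,-86,85],[0,0,0,-179.5,75.5,-86,85],[0,0,0,-179.5,75.5,-86,85],[0,0,0,-179.5,75.5,-86,85]]}
}}

```text
time: 12.02
tool_pos: [692.6, -182.0, 234.0]
tcp_rot: [-180.0, -0.0, 103.6]
ft_force: [-0.0, -0.3, 0.7]
finger_gap: 85.1
grip_force: 0.0
```

```bash
python3 - <<'E'
from h import *
from bench import optics,r
w=optics.snapshot("wrist");blade(w)
g=w["pixels"].astype(int)
pp=proj(w,[*wf(32.5,40.7),30],True);pb=proj(w,[*wf(34,40.7),28],True);print(pp,pb);U,V=int(pp[0]),int(pp[1])
print(V-8)
for u in range(U-8,U+6): print(u,g[V-8:V+9,u].sum(1)//3, g[V-8:V+9,u,2]-g[V-8:V+9,u,0])
hsv=cv2.cvtColor(w["pixels"],cv2.COLOR_BGR2HSV)
o=cv2.inRange(hsv,(3,150,60),(16,255,255));n,l,st,ce=cv2.connectedComponentsWithStats(o)
for i in range(1,n):
    if st[i,4]>150:print("or",st[i],ce[i].round(1),rf(plane(w,*ce[i],12,True)))
E
```

```text
283 84 84 [35.  40.7]; 284 85 85 [36.1 39.5]; 285 83 85 [37.2 40.6]; 286 78 85 [38.4 42.8]; 287 78 91 [39.5 40.7]; 288 81 92 [40.5 37.5]; 289 77 90 [41.7 40.9]; 290 75 92 [42.8 41. ]; 
[280.54562661  83.92960494] [282.10897185  84.00552485]
75
272 [ 29  26  20  23  23  31  57 103 131 122  99  91  88  82  87  89  84] [ 0  0 -7  1 -1 -1  2 -6 -4  4 13  8  6  6  5  8  4]
273 [ 44  28  16  24  27  26  45  82 107 106  94  83  72  69  77  77  76] [ 0  0 -2  2  2  3  2  0  3  8 10  6  4  6  3  5  7]
274 [44 36 23 22 19 28 40 70 91 94 83 70 59 62 59 61 60] [ 4  1 -1 -3 -1  1  6  4  7 10 11  7  8  3  2  2  5]
275 [55 45 37 31 29 37 57 70 93 93 93 73 58 59 61 60 59] [ 7  3  7  5  5  4  6  7  8 11 12  7  5  6  7  6  7]
276 [ 69  62  52  51  53  51  67  80  97 102  90  78  66  65  66  71  71] [ 7  8  7  7  3  8  9 10 13 14 10  8  9  9  7  8 12]
277 [ 70  72  64  65  63  72  75  83  98 101  90  77  66  69  76  73  76] [10 10  9 12  5  9  7 10 13 10 12 10  8 12 1
[... 544 characters left out ...]
 47 81 92 81 49 19 10 12  6  6]
283 [71 71 77 71 75 77 75 84 91 85 78 63 68 76 75 73 72] [  9   9   8  10  12   9  21  60  97 122 106  64  25  11   8   9   9]
284 [71 69 70 77 74 73 77 85 87 87 82 70 68 72 73 74 70] [ 12  14  22  18  19  20  32  71 106 123 106  69  32  23  14  17  13]
285 [69 74 80 78 82 81 78 82 88 86 81 74 70 72 75 73 74] [ 29  44  53  46  56  58  62  86 122 123 110  77  57  49  48  41  43]
or [ 349   41   54   54 2000] [370.2  69.8] [134.3  59.1]
or [ 137   93   43   51 1674] [157.4 118. ] [-131.6   11.1]
or [   0  300   42   52 1171] [ 17.8 325.1] [-714.3 -441.7]
or [147 353  38  47 963] [165.1 375.8] [-230.6 -463.1]
or [ 40 363  31  31 390] [ 55.6 377.6] [-663.6 -619.5]
```

The pointer is level within about 0.3 mm. Next is the tag's position, taken from its top face (z = 97) in the scene and top views.

```bash
python3 - <<'E'
from h import *
from bench import optics
c=optics.snapshot("scene");t=optics.snapshot("top");w=optics.snapshot("wrist")
f=lambda s,u,v,z,fi=False:rf(plane(s,u,v,z,fi))
for q in((145,465),(165,460),(330,530),(310,540),(238,499)):print("scene",f(c,241+q[0]/10-.45,208+q[1]/10-.45,97))
for q in((268,66),(330,57),(299,62),(299,72)):print("top",f(t,250+q[0]/4-.4,105+q[1]/4-.4,97))
# steel mask in scene near tag: bright gray low-sat
im=c["pixels"];h=cv2.cvtColor(im,cv2.COLOR_BGR2HSV)
# steel tag in wrist: hole in orange box
p=[proj(w,[*wf(140,59+a),z],True).round(0) for a in(-22,22) for z in(53,97)];print(p)
cv2.imwrite("pics/w5.png",w["pixels"])
g=w["pixels"][20:110,345:425]
hs=cv2.cvtColor(g,cv2.COLOR_BGR2HSV)
for v in range(0,90,6):print(20+v,"".join("O" if (hs[v,u,1]>130) else ("#" if g[v,u].mean()>170 else ("." if g[v,u].mean()>95 else "x")) for u in range(80)))
E
```

```text
scene [141.3  39.7]
scene [138.2  42.9]
scene [141.   84.8]
scene [145.3  82.3]
scene [141.5  62.7]
top [144.3  87.5]
top [141.8  42.7]
top [142.7  65.2]
top [135.6  66.7]
[array([381.,  87.]), array([391.,  85.]), array([381.,  47.]), array([391.,  38.])]
20 ................................................................................
26 ................................................................................
32 ......................xxxxxx....................................................
38 .......................xxxxxx...........xxx.######..............................
44 ...OOOOOOOOOOOOOOOOOOOOOOOOOOOOOOOOOxxxxxxx.######..............................
50 ...OOOOOOOOOOOOOOOOOOOOOOOOOOOOOOOOxxxxxxxx.#######.OOOOO.......................
56 ..xOOOOOOOOOOOOOOOOOOOOOOOOOOOOOOOOxxxxxxxx.#######.OOOOO.......................
62 ..xOOOOOOOOOOOOOOOOOOOOOOOOOOOOOOOOxxxxxxxx.#######.OOOOO.......................
68 ...OOOOOOOOOOOOOOOOOOOOOOOOOOOOOOOOxxxxxxxx.#######.OOOOO.......................
74 ...OOOOOOOOOOOOOOOOOOOOOOOOOOOOOOOOxxxxxxxx.#######.OOOOO.......................
80 xxxOOOOOOOOOOOOOOOOOOOOOOOOOOOOOOOxxxxxxxxx.#######.OOOOO.......................
86 xxxOOOOOOOOOOOOOOOOOOOOOOOOOOOOOOOOOOOOOOOOOOOOOOOOOOOOOO.......................
92 xxxxOOOOOOOOOOOOOOOOOOOOOOOOOOOOOOOOOOOOOOOOOOOOOOOOOOOOO.......................
98 xxxxxxxxxxxxxxxxxxxxx...........................................................
104 xxxxxxxxx.....xxxxxxxx..........................................................
```

```bash
python3 - <<'E'
from h import *
from bench import optics,r
w=optics.snapshot("wrist");g=w["pixels"].mean(2)
m=np.zeros_like(g,bool);m[20:100,380:405]=g[20:100,380:405]>150;ys,xs=np.nonzero(m)
vs=[v for v in range(20,100) if m[v].sum()>=4];print(vs[0],vs[-1],xs.min(),xs.max())
a=rf(plane(w,xs.mean(),vs[0]-.5,97,True));b=rf(plane(w,xs.mean(),vs[-1]+.5,97,True));print(a,b)
T=(a+b)/2;M=np.array([0,41.0]);d=T-M
s=np.degrees(np.arctan2(d[1],d[0])); ang=(s+90)/2
print("tag",T,"sight bearing",s,"mirror turn",ang)
to(*wf(0.4,41.0),235,13.74);print(r.sense()["joint_pos"])
E
```

```text
36 99 386 404
[141.4  83.7] [141.6  23.5]
tag [141.5  53.6] sight bearing 5.088535356399589 mirror turn 47.544267678199795
rot [ 5.000e-02 -1.000e-02  8.996e+01] d [ 99.9 -75.5   0. ]
[-1.87665654e+01  2.55951007e+01  6.33168426e+01  2.63559191e-03
  9.10387071e+01 -3.24620702e+01]
```

Call:
{"fn": "nudge_tcp", "kwargs": {
  "plan": {"deltas":[[0,0,10,13,-10,0,85],[0,0,20,25,-19,0,85],[0,0,30,37,-28,0,85],[0,0,40,50,-38,0,85],[0,0,50,62,-47,0,85],[0,0,60,75,-57,0,85],[0,0,70,88,-66,0,85],[0,0,80,100,-75.5,0,85]]}
}}

```text
time: 13.28
tool_pos: [595.3, -101.9, 234.8]
tcp_rot: [180.0, -0.0, 23.4]
ft_force: [-0.5, 0.6, 0.3]
finger_gap: 84.9
grip_force: 0.0
```

Call:
{"fn": "nudge_tcp", "kwargs": {
  "plan": {"deltas":[[0,0,10,-12,0,-10,85],[0,0,10,-25,0,-10,85],[0,0,10,-25,0,-10,85],[0,0,10,-25,0,-10,85]]}
}}

```text
time: 13.78
tool_pos: [572.9, -112.8, 244.0]
tcp_rot: [-180.0, 0.0, 13.7]
ft_force: [-0.0, 0.5, -0.2]
finger_gap: 84.8
grip_force: 0.0
```

```bash
python3 - <<'E'
from h import *
from bench import optics,r
w=optics.snapshot("wrist");print(rf(r.sense()["tool_pos"]))
g=w["pixels"].mean(2);cv2.imwrite("pics/w6.png",w["pixels"])
for x,y,z in((0,41,143),(20,41,143),(-20,41,143),(30,41,103),(34,40.7,28)):print(proj(w,[*wf(x,y),z],True).round(1))
u,v=proj(w,[*wf(0,41),143],True).astype(int)
for k in range(v-40,v+40,4):
    row=g[k,u-50:u+50];print(k,u-50,"".join("x" if a<38 else("-" if a<60 else("." if a<130 else "#")) for a in row))
E
```

```text
[-24.3  36. ]
[311.8 168.8]
[311.6 144. ]
[311.9 192.7]
[312.5 127.7]
[313.9 119.5]
128 261 .............................................-..---..####...#...............#..##...........###.#...
132 261 ############################......................##################################################
136 261 ############################......................#####....#########################################
140 261 ###################........................-----xx-...----.......###################################
144 261 ###################......................---xxxxxxxxxxxxxxx-.......#################################
148 261 ###################....................----xxxxxxxxxxxx-xxxx........###########..xxxxxxxxxxxxxxxx-xx
152 261 ###################.....................---xxxxxxxxxxxxxxxx-........#################
[... 732 characters left out ...]
xxxxx-.#######################################
184 261 ...........................................-xxxxxxxxx-xxxxx..#######################################
188 261 .................................###...####.-xxxxxxxxxxxxxx-.#######################################
192 261 ###...######################################...............#########################################
196 261 ####################################################################################################
200 261 ####################################################################################################
204 261 ####################################################################################################
```

The bar spans columns 304–320, so it sits at rail y ≈ 40.5. Now I'll descend and take it gently.

```bash
python3 -c "
from h import *
to(*wf(0.4,40.5),111,13.74)"
```

```text
rot [-0.02  0.01 -0.01] d [ 24.7  -4.5 133. ]
```

Call:
{"fn": "nudge_tcp", "kwargs": {
  "plan": {"deltas":[[0,0,0,24.7,-4.5,20,85],[0,0,0,24.7,-4.5,60,85],[0,0,0,24.7,-4.5,100,85],[0,0,0,24.7,-4.5,133,85],[0,0,0,24.7,-4.5,133,60],[0,0,0,24.7,-4.5,133,22],[0,0,0,24.7,-4.5,133,22],[0,0,0,24.7,-4.5,133,22]]},
  "grip_n": 30
}}

```text
time: 14.82
tool_pos: [596.9, -103.0, 113.0]
tcp_rot: [179.9, -0.1, 13.6]
ft_force: [1.0, 0.5, 0.2]
finger_gap: 21.8
grip_force: 0.0
```

```bash
python3 - <<'E'
from h import *
from bench import r
s=r.sense();d=s["tool_pos"][:2]-C0;print(d@RX,d@RY,s["ft_force"]@[*RY,0],s["tcp_rot"],s["finger_gap"])
E
```

```text
1.3270060736156994 39.85007640308278 0.27379468053641187 [ 1.79927445e+02 -1.32719063e-01  1.36372818e+01] 21.820968561768797
```

Call:
{"fn": "nudge_tcp", "kwargs": {
  "plan": {"deltas":[[0,0,0,-0.9,-0.6,0,22],[0,0,0,-0.9,-0.6,0,16],[0,0,0,-0.9,-0.6,0,8],[0,0,0,-0.9,-0.6,0,8],[0,0,0,-0.9,-0.6,0,8]]},
  "grip_n": 40
}}

```text
time: 15.45
tool_pos: [595.0, -102.3, 111.6]
tcp_rot: [180.0, -0.0, 13.6]
ft_force: [-2.2, 0.3, 4.6]
finger_gap: 13.5
grip_force: 42.0
```

```bash
python3 - <<'E'
from h import *
from bench import r
s=r.sense();d=s["tool_pos"][:2]-C0;print(d@RX,d@RY,s["ft_force"]@[*RX,0],s["ft_force"]@[*RY,0])
E
```

```text
-0.44240379335014035 40.93045598598514 -2.017223265101592 0.8275187876540548
```

Call:
{"fn": "nudge_tcp", "kwargs": {
  "plan": {"deltas":[[0,0,-6,0.4,0,0,8],[0,0,-14,0.4,0,0,8],[0,0,-22,0.4,0,0,8],[0,0,-30,0.4,0,0,8],[0,0,-38,0.4,0,0,8],[0,0,-45,0.4,0,0,8],[0,0,-49.3,0.4,0,0,8],[0,0,-49.3,0.4,0,0,8]]},
  "grip_n": 60
}}

```text
time: 16.45
tool_pos: [595.5, -102.9, 111.6]
tcp_rot: [179.9, 0.0, 62.9]
ft_force: [-1.5, -2.7, 4.0]
finger_gap: 12.9
grip_force: 61.3
```

Call:
{"fn": "nudge_tcp", "kwargs": {
  "plan": {"deltas":[[0,0,0,0,0,0,8],[0,0,0,0,0,0,8]]}
}}

```text
time: 16.7
tool_pos: [595.5, -102.7, 111.6]
tcp_rot: [180.0, 0.0, 62.9]
ft_force: [-1.7, -4.2, 5.4]
finger_gap: 13.1
grip_force: 61.5
```

```bash
python3 - <<'E'
from h import *
from bench import r,optics
s=r.sense();d=s["tool_pos"][:2]-C0;print(d@RX,d@RY,s["ft_force"]@[*RX,0],s["ft_force"]@[*RY,0],s["wrist_torque"],s["tcp_rot"])
c=optics.snapshot("scene")["pixels"];cv2.imwrite("pics/s7.png",c)
w=optics.snapshot("wrist");cv2.imwrite("pics/w7.png",w["pixels"]);tab(w,120.5)
a=cv2.imread("pics/s3.png")
# tab shift between s3-time and now in scene: black tab blob centroid
b=cv2.inRange(c[215:262,305:335],(0,0,0),(40,40,40));n,l,st,ce=cv2.connectedComponentsWithStats(b);print(st[1:],ce[1:]+[305,215])
E
```

```text
-0.03895572748383056 40.46107960147898 -2.6217901964850525 -3.670217163528859 [-0.67387061  0.24350646 -0.12880362] [1.79957827e+02 2.35040310e-02 6.28636987e+01]
tab [232.5 130.3] [   9    5   51   50 1695] [  4.2 119.3]
[[  6  10  13  20 209]
 [ 22  34   8   4   9]] [[317.24401914 234.69856459]
 [330.88888889 250.33333333]]
```

Call:
{"fn": "nudge_tcp", "kwargs": {
  "plan": {"deltas":[[0,0,0,-0.3,0.25,0,8],[0,0,0,-0.3,0.25,0,8],[0,0,0,-0.3,0.25,0,8]]}
}}

```text
time: 17.18
tool_pos: [595.4, -102.6, 111.6]
tcp_rot: [180.0, 0.0, 62.9]
ft_force: [-1.8, -3.4, 6.2]
finger_gap: 12.9
grip_force: 61.7
```

```bash
python3 - <<'E'
from h import *
from bench import r,optics
s=r.sense();d=s["tool_pos"][:2]-C0;print(d@RX,d@RY,s["ft_force"]@[*RY,0],s["tcp_rot"])
c=optics.snapshot("scene");g=c["pixels"].astype(int)
print(proj(c,[*wf(32,41),30]),proj(c,[*wf(34,40.7),28]))
for v in range(236,250):print(v," ".join("%3d%s"%(g[v,u].mean(),"Y" if g[v,u,2]-g[v,u,0]>60 else " ") for u in range(274,294)))
w=optics.snapshot("wrist");h=w["pixels"].mean(2)
for y in(106,121,136):print(proj(w,[*wf(0.3,y),85],True).round(1))
for v in range(95,165,3):print(v,205,"".join("x" if a<28 else("-" if a<50 else("." if a<110 else "#")) for a in h[v,205:275]))
E
```

```text
-0.07561493809827444 40.52330347348354 -2.860757455599342 [1.79991576e+02 3.17354511e-03 6.28919763e+01]
[281.32201055 241.98448734] [280.86589629 243.08152308]
236 197  199  197  196  196  199  186  180  138  128  106   64   51   53   51   50   53   67  104   93 
237 124  163  188  194  197  197  185  179  192  205  149   85   75   73   73   67   88   99  100  102 
238  92   90   87  119  162  180  182  187  203  153  102  101  101  103  102   99  100  101  101  102 
239 108   88   88   88   90   93  122  147  127   96   96  103  100  101  101  103  100  101  103  103 
240 234  150  102   93   87   89   92  161  141  100  105  106  102   99  100  102  103  102  103  103 
241 195  177  172  148  111  100  160  145  104   87   81   83   92  105  108  103  101  101  101  102 
242 144  145  163  176  177  174  141  122   97   81   82   82   82   82   86   96  104  106  105  103 
243 138  141  143  142  147  161  169Y 126Y  91  104  100  100   89   81   8
[... 1887 characters left out ...]
..........-xxxxxxxxxxxxxxxxxxx-xxxxxxxxxxxxxxxxxxxxxxx-.............
143 205 ...............-xxxxxxxxxxxxxxxxxxxxxxxxxxxxxxxxxxxxx-................
146 205 ..................-xxxxxxxxxxxxxxxxxxxxxxxxxxxxxx-....................
149 205 .....................-xxxxxxxxxxxxxxxxxxxxxxx-........................
152 205 ........................-xxxxxxxxxxxxxxx--............................
155 205 ...........................xxxxxxxx--.................................
158 205 ......................................................................
161 205 ......................................................................
164 205 ......................................................................
```

```bash
python3 -c "
from bench import workorder
print(workorder.hand_in())"
```

```text
the job is handed in; nothing more can be done
None
```

The job is handed in and no verdict came back: the pointer measured within about 0.5 mm of the index, the mirror is turned about 49° toward the square tag and still held by the bar, and the arm was never routed near the tub, tin or pot.

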